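Measure a blind dowel hole and set the drill's depth stop to match

ROBOT

A 7-joint arm with a two-finger parallel gripper is mounted at the origin on the work surface. World frame = base frame: x ahead of the robot, y to its left, z up, the work surface at z = 0. Lengths are in mm, angles in rad, forces in N, time in s.
With the tool pointing down it reaches from about 400 to 875 mm from the base axis. Payload 4.4 kg.
Tool frame: the origin (TCP) lies midway between the tips of the shut fingers; the grasp point (between the pads) lies 19 mm behind it; z points along the fingers, y is the line along which they close (so a half turn about z gives the same grasp; the last joint's range is limited). The gripper opens to 85 mm and grips with 20 to 120 N. Pads are 22 mm wide; open, the fingers measure 114 mm over their backs; the gripper's body (76 mm by 85 mm) begins 54 mm behind the grasp point. The pads swing forward as they close: fully open they stand 13 mm farther back than shut.
Start: joints at [-1.171, 0.628, 0.038, 1.517, -0.027, 0.996, -0.02], TCP at [291.919, 580.776, 231.313] pointing down, gripper open.
Joint ranges: [-3.06, 3.06], [-0.37, 2.12], [-1.25, 1.32], [0.18, 2.47], [-1.1, 4.24], [0.23, 1.98], [-2.94, 2.94]. Speed limits (rad/s): [2.57, 2.57, 3.14, 3.14, 3.14, 3.14, 3.14].

INTERFACE

Orientations are given as [roll, pitch, yaw] about the fixed x, y, z axes, in that order (R = Rz(yaw) Ry(pitch) Rx(roll)).
In Python, from cell import ctrl gives the robot as it stands. The module is installed in compiled form; this text tells all that it offers.
- The arm moves only by the tool step_arm, never from a script. Its argument "commands" is one flat list of numbers, 7 for each row, row after row: the shift along the tool's x, y, z in cm, then the turn, a rotation vector about the tool's x, y, z in rad, then the opening, from 0 (shut) to 1 (fully open). A call has 1 to 10 rows; each row is the pose to reach, as a shift and turn from the pose commanded when the call began, along the tool's axes at that moment; what a row does not reach only later rows make up. A row lasts 1/10 s, in which the tool goes at most 50 mm and 8.59 degrees, less where a joint would pass 70% of its speed; a pose out of reach is approached as far as the arm can. A call with a gripper value outside its range is refused whole. The fingers move at their own pace and stop on an object; the grip force is fixed at half the most. Time passes only in rows, so rows that repeat a pose let the fingers close. It gives the time, the measured TCP pose, the force, the opening and the grip force at its end, in the units of the state.
- ctrl.read_state(): the state, without advancing time (a new reading comes with each control period).
- ctrl.get_image(name): name is "scene" or "side" or "wrist"; returns a dict with "image" (400x640x3 uint8, red, green, blue), "range_z" (400x640 float32, mm along the optical axis (not along the pixel's ray), 0 where there is no reading), "vfov" (degrees; the focal length in pixels is half the picture's height over the tangent of half this angle, whatever the lens; pixels are square), "cx", "cy" (the principal point, pixels), "world_to_cam" (4x4, takes a point from world to camera coordinates). Camera axes: x right, y down, z forward; pixel columns grow to the right and rows downward; lengths in mm; the calibration is good to about 2 mm. A picture is of the moment at which its call begins.
- ctrl.finish_job(): hands the job in; it is judged then, once.
The state is a dict: "clock": time; "qpos": joint angles; "qd": joint speeds; "tau": joint torques, N m; "eef_pos": TCP position; "tool_rot": TCP orientation; "force": force on the tool from outside, world axes, zero at the start; "torque": the same for the moment, N m; "width": finger opening in mm; "gripper_force": force on a finger pad.
Only numpy, scipy, OpenCV 4.12 (cv2) and the standard library are available. Lean on these libraries where they do the work, as an engineer would, in place of code of your own. Each camera call takes 0.05 s, during which the arm holds its last target. There are 200 camera calls.

TASK

Slide the red block along its rail until the depth rod stands over the hole in the clamped timber, press the rod down by its black cap until it bottoms in the hole without ramming it, and leave it down. Read the hole's depth from the rod's travel, then turn the winged sleeve of the depth stop to the click nearest to that depth so that the next hole will match. Leave the other things on the bench where they are.

Things in the scene. Friction and masses are not known exactly. Their poses are not given: they have to be found in the camera images.
- slide (a joint): travel of the red slide block along its rail, m, 0 to 0.15, growing along the post's own +y. The block starts in 0 to 0.03; the hole is always farther along (+). About 3 N of friction; it stays where it is left. The rod and its cap travel with it.
- block (a point): centre of the red slide block, 50 (x) x 44 (y) x 50 mm high, 127 mm above the bench; +y is the way it slides, as the post's. It rides on a steel rail, top 100 mm above the bench; its -y side is free to be pushed from over the rail. An aluminium arm, top 130 mm above the bench, carries the rod, whose axis is 100 mm from the block's centre in its +x, 0 in y.
- cap_top (a point): centre of the top of the black press cap (36 mm diameter, 14 mm thick) on the upright 10 mm depth rod. At reading 0 it is 214 mm above the bench and comes down with the rod; the rod's guide (28 mm diameter) tops at 138 mm. Press straight down: about 3 N of friction, no spring, it stays where left; at the hole's bottom it stops dead: keep under 50 N there.
- depth (a joint): the depth rod's reading, m: 0 with the rod's tip level with the timber's top face, growing as the rod is pressed down, so that the reading with the rod bottomed is the hole's depth. It starts at -0.006 to -0.004 (tip raised above the timber).
- rod_tip (a point): centre of the depth rod's lower end face; 10 mm diameter rod, on the same axis as cap_top and 124 mm below it
- rod: the steel depth rod itself, 10 mm diameter, 110 mm long, upright; its origin lies on the rod's axis (not at its tip), its axes are the block's
- post: timber post, 90 mm (x) x 220 mm (y) x 70 mm, clamped lengthwise along y in a low black vise; origin at the centre of its underside, top face 90 mm above the bench. It cannot move.
- hole (a point): centre of the mouth of the blind hole in the timber's top face: 22 mm diameter, upright, between 19 and 51 mm deep, which is different every time and must be measured. It lies on the rod's line of travel. The rod enters if its axis is within about 5 mm of the hole's.
- sleeve (a joint): angle of the depth stop's sleeve, rad, counter-clockwise from above. It clicks every 10 degrees (0.1745 rad) and each click is 5 mm: 0 rad = 0 mm, 0.698 = 20 mm, 1.047 = 30 mm, 1.745 = 50 mm, end stop just past 60 mm (2.094). It starts at 0 to 10 mm. About 0.2 Nm turns it over a click, and it pulls itself into the nearest click when let go.
- wing (a point): centre of the black wing on the sleeve, on its vertical axis, 93 mm above the bench: an upright bar 72 (its x) x 14 (its y) x 24 mm high, 81 to 105 mm above the bench, on the 68 mm wide aluminium sleeve. Its +x end is red, the nose that points at the dial. Its axes turn with the sleeve: pinch it across y from above and turn, or push its ends.
- stop: depth stop, bolted to the bench: black foot 150 x 130 x 12 mm, round black dial 120 mm wide, top 50 mm above the bench; origin under its centre. The nose points along its +x at 30 mm. Dial ticks, counter-clockwise: short ones at 5, 15.. mm, long ones at each 10 mm: white 0, white 10, yellow 20, red 30, blue 40, green 50, white 60.
- pipe: bystander: dark steel pipe offcut, 90 mm diameter, 80 mm high, origin at the centre of its underside
- glue: bystander: yellow bottle of wood glue, 60 mm diameter, 160 mm high, origin at the centre of its underside
- offcut: bystander: timber offcut 100 x 60 x 35 mm, origin at the centre of its underside
Things that resemble listed ones, but are neither listed nor needed, are in the scene too. What is shaped like the stop but purple is not meant.

How it is judged (in metres and radians):
On the way:
1. the depth rod, inside the hole, is pressed onto the hole's bottom (contact force between rod and post above 1 N and horizontal distance between rod_tip and hole below 0.008 m and value of joint depth above 0.015 m and velocity of joint depth below 0.005 m/s), for 0.15 s.
At the end, for the whole second after the job is handed in: The rod has been pressed onto the bottom of the hole and is still down in it (axis within 8 mm of the hole's, reading over 15 mm), and the sleeve rests in a click (within 0.07 rad) between 20 and 50 mm whose value is within 4 mm of the rod's reading (horizontal distance between rod_tip and hole below 0.008 m and value of joint depth above 0.015 m and velocity of joint sleeve between -0.05 and 0.05 rad/s and ((value of joint depth between 0.016 and 0.024 m and value of joint sleeve between 0.6281 and 0.7681 rad) or (value of joint depth between 0.021 and 0.029 m and value of joint sleeve between 0.8026 and 0.9426 rad) or (value of joint depth between 0.026 and 0.034 m and value of joint sleeve between 0.9772 and 1.1172 rad) or (value of joint depth between 0.031 and 0.039 m and value of joint sleeve between 1.1517 and 1.2917 rad) or (value of joint depth between 0.036 and 0.044 m and value of joint sleeve between 1.3262 and 1.4662 rad) or (value of joint depth between 0.041 and 0.049 m and value of joint sleeve between 1.5008 and 1.6408 rad) or (value of joint depth between 0.046 and 0.054 m and value of joint sleeve between 1.6753 and 1.8153 rad))); the robot touches nothing.
It fails at once if the rod is rammed into the timber (over 50 N) (contact force between rod and post above 50 N).
It fails at once if the pipe offcut is moved by more than 40 mm (distance of pipe from where it was at the start of the episode above 0.04 m).
It fails at once if the glue bottle is moved by more than 40 mm (distance of glue from where it was at the start of the episode above 0.04 m).
It fails at once if the wood offcut is moved by more than 40 mm (distance of offcut from where it was at the start of the episode above 0.04 m).
It also fails if it takes over 58 s, if anything falls off the work surface, if the arm or the gripper's body presses on something with over 40 N, if the wrist force passes 120 N, or if a joint passes its speed limit or range.

## Working session

There is one attempt and no reset: what is moved stays moved. The work goes in short steps, Python scripts to look and compute and a tool call to move; the robot and the scene stay as the last step left them, time stands still between calls to the robot, and variables do not carry over. Pictures are saved under pics/ and viewed, at most 10 in all, crops included, and the job is handed in when it is done.

Besides the shell and the picture viewer there is one more tool, called after "Call:" by a JSON object that holds its "name" and its "arguments". step_arm: Moves the arm, as the interface text tells. Its arguments: {"type":"object","properties":{"commands":{"type":"array"}},"required":["commands"]}

```bash
mkdir -p pics
cat > h.py <<'E'
import numpy as np, cv2
from cell import ctrl
def grab(n):
    d=ctrl.get_image(n); np.savez('%s.npz'%n,**{k:d[k] for k in d}); return d
def load(n): return np.load('%s.npz'%n)
def f(d): return 200/np.tan(np.radians(float(d['vfov']))/2)
def px(d,u,v,z=None,h=None):
    # world point at pixel with depth, or with plane height h
    M=np.linalg.inv(d['world_to_cam']); r=np.array([(u-d['cx'])/f(d),(v-d['cy'])/f(d),1.])
    o=M[:3,3]; w=M[:3,:3]@r
    if h is not None: return o+w*(h-o[2])/w[2]
    if z is None:
        z=float(np.median([x for x in d['range_z'][int(v)-1:int(v)+2,int(u)-1:int(u)+2].ravel() if x>0]))
    return o+w*z
def cloud(d):
    z=d['range_z']; v,u=np.mgrid[0:400,0:640]
    P=np.stack([(u-d['cx'])/f(d)*z,(v-d['cy'])/f(d)*z,z],-1)
    M=np.linalg.inv(d['world_to_cam']); return P@M[:3,:3].T+M[:3,3]
def save(img,name): cv2.imwrite('pics/'+name,img[...,::-1])
E
python3 - <<'E'
from h import *
a=grab('scene');b=grab('side');grab('wrist')
im=np.vstack([a['image'],b['image']]); 
save(a['image'],'s1.png');save(b['image'],'d1.png')
print(ctrl.read_state())
E
```

```text
{'clock': 0.15, 'qpos': array([-1.170795  ,  0.62913851,  0.03847609,  1.51816068, -0.02699758,
        0.99632043, -0.01998665]), 'qd': array([-1.44785004e-03, -3.35232349e-03, -6.46709335e-04, -3.76888332e-03,
       -1.71652132e-03, -7.76562823e-04, -1.98712633e-06]), 'tau': array([ 1.43378806e-03, -5.63803053e+01,  1.22758493e+00, -1.93648607e+01,
        1.11216016e-02,  7.43070996e-03,  1.62563322e-05]), 'eef_pos': array([291.70450184, 580.31458623, 230.59055955]), 'tool_rot': array([-3.14008459e+00,  2.67988568e-05,  2.67578309e+00]), 'force': array([-0.27099414,  0.02056645,  0.16552267]), 'torque': array([-0.03134055,  0.05221564, -0.04023578]), 'gripper_force': 0.0, 'width': 85.43894521235646}
```

View pics/s1.png

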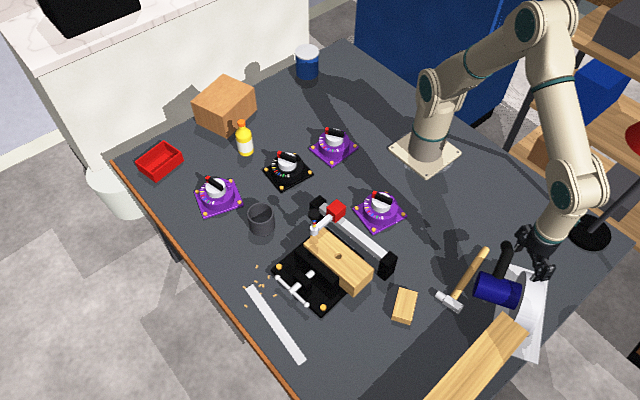

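View pics/d1.png

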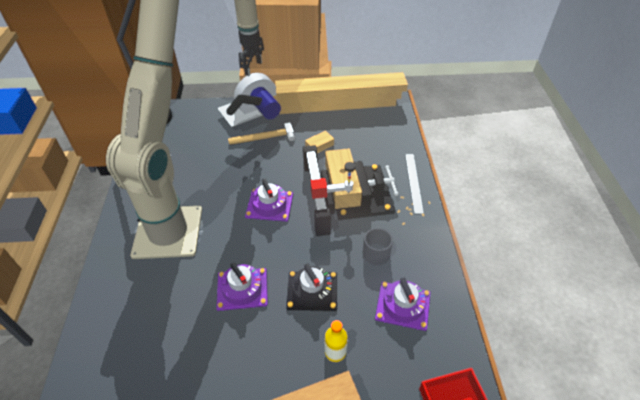

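The black stop is at scene (288,170) and side (312,285). The three other stop-shaped things are purple (scene 218,193; 333,145; 380,210), so they are not meant. The red block is at scene (336,210), the post at (338,260) with its hole near (337,257), the pipe at (261,219), the glue at (244,140) and the offcut at (404,305). I'll enlarge the stop and the rail.

Run:
```python
from h import *
a=load('scene');b=load('side')
A=cv2.resize(a['image'][140:300,255:415],(640,640),interpolation=cv2.INTER_CUBIC)
c1=cv2.resize(a['image'][190:310,260:410],(750,600),interpolation=cv2.INTER_CUBIC)
save(c1,'c1.png')
l=cv2.resize(b['image'][140:240,290:400],(440,400),interpolation=cv2.INTER_CUBIC)
r=cv2.resize(b['image'][255:320,275:345],(350,325),interpolation=cv2.INTER_CUBIC)
r=np.vstack([r,np.zeros((75,350,3),np.uint8)])
save(np.hstack([l,r]),'c2.png')
```

```text
(no output)
```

View pics/c1.png

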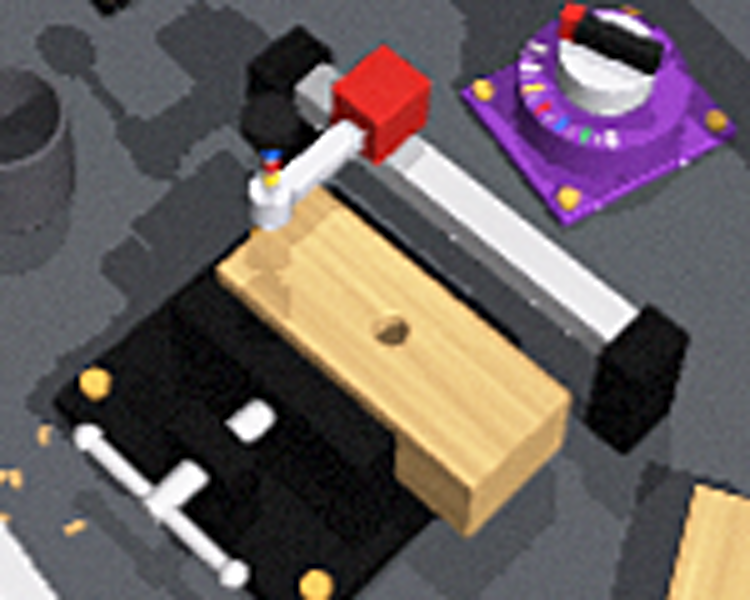

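View pics/c2.png

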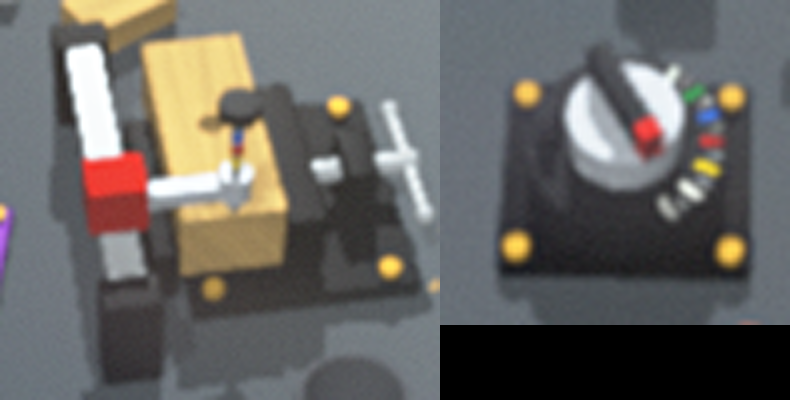

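Run:
```python
from h import *
np.set_printoptions(precision=1,suppress=True)
a=load('scene');b=load('side')
print('hole',px(a,338.2,256,h=90),px(b,342.5,170.75,h=90))
print('blk',px(a,336.2,206.4,h=152),'cap',px(a,315,213.5,h=209),px(b,350,165,h=209))
print('glue',px(a,244,140),'pipe',px(a,261,219),'off',px(a,404,305))
for n,d,H,B in(('scene',a,None,0),('side',b,None,0)):
    P=cloud(d);I=d['image'].astype(int);z=P[...,2]
    h=px(a,338.2,256,h=90)
    near=np.hypot(P[...,0]-h[0],P[...,1]-h[1])<170
    rng=d['range_z']>0
    def rect(m,t):
        q=P[m][:,:2].astype(np.float32)
        if len(q)>5: print(n,t,len(q),cv2.minAreaRect(q),P[m].mean(0))
    red=(I[...,0]>120)&(I[...,1]<70)&(I[...,2]<70)
    wood=(I[...,0]>I[...,2]+40)&(I[...,1]>I[...,2]+15)
    rect(near&rng&red&(z>146)&(z<158),'blocktop')
    rect(near&rng&wood&(abs(z-90)<6),'posttop')
    rect(near&rng&(I.min(-1)>90)&(abs(z-100)<6)&~wood,'rail')
    s=px(a,288,163,h=90)
    ns=np.hypot(P[...,0]-s[0],P[...,1]-s[1])<70
    rect(ns&rng&(abs(z-105)<5)&((I.max(-1)<70)|red),'wing')
    rect(ns&rng&(abs(z-103)<7)&red,'nose')
    rect(ns&rng&(abs(z-80)<4)&(I.min(-1)>100),'sleeve')
    rect(ns&rng&(abs(z-12)<4)&(I.max(-1)<70),'foot')
    rect(near&rng&(z>195)&(z<225)&(I.max(-1)<80),'cap')
t=lambda u,v,h:px(b,(u-440)/5+275,v/5+255,h=h)
for k,(u,v) in dict(w0=(670,208),w10=(692,190),y20=(706,167),r30=(710,142),b40=(708,116),g50=(694,93),w60=(672,75)).items(): print(k,t(u,v,50))
for k,(u,v) in dict(f1=(516,247),f2=(730,250),f3=(527,93),f4=(731,97)).items(): print(k,t(u,v,14))
print('nose',t(648,130,102),'tail',t(602,50,105))
```

```text
hole [603.4 168.3  90. ] [602.4 164.8  90. ]
blk [512.8  53.3 152. ] cap [607.5  60.6 209. ] [614.4  70.6 209. ]
glue [ 543.5 -428.2   88.5] pipe [ 675.9 -154.5   -0.9] off [541.1 403.6  35. ]
scene blocktop 168 ((515.5634155273438, 52.44432830810547), (50.54301071166992, 45.86438751220703), 7.651895999908447) [515.5  54.2 151.8]
scene posttop 1716 ((604.972412109375, 165.15341186523438), (96.07829284667969, 224.6804656982422), 6.043339252471924) [605.4 170.7  90.2]
scene rail 500 ((507.48016357421875, 137.32374572753906), (35.582984924316406, 251.51904296875), 5.880130290985107) [505.2 169.   99.9]
scene wing 56 ((477.7775573730469, -256.5978088378906), (15.863245964050293, 71.9832992553711), 21.42780113220215) [ 478.5 -257.9  104.5]
scene nose 12 ((490.67529296875, -283.5150146484375), (10.835701942443848, 12.786154747009277), 64.60234832763672) [ 491.7 -283.7  104.1]
scene sleeve 89 ((478.9071044921875, -257.4500732421875), (71.47672271728516, 58.61739730834961), 51.57402801513672) [ 486.9 -249.6   80.2]
scene foot 161 ((494.7688903808594, -219.59019470214844), (87.2349624633789, 
[... 943 characters left out ...]
(67.18785095214844, 64.42658996582031), 21.217546463012695) [ 471.7 -263.8   80.6]
side foot 33 ((538.086181640625, -258.4372863769531), (78.06083679199219, 16.81477165222168), 76.58092498779297) [ 534.8 -266.2   11.9]
side cap 18 ((608.0414428710938, 42.865726470947266), (10.995829582214355, 25.04991340637207), 82.64413452148438) [609.5  44.  216. ]
w0 [ 499.4 -306.2   50. ]
w10 [ 512.9 -295.1   50. ]
y20 [ 522.1 -280.2   50. ]
r30 [ 525.6 -263.4   50. ]
b40 [ 525.7 -245.5   50. ]
g50 [ 518.3 -228.9   50. ]
w60 [ 505.9 -215.3   50. ]
f1 [ 408.2 -306.    14. ]
f2 [ 534.2 -315.5   14. ]
f3 [ 416.5 -199.6   14. ]
f4 [ 542.7 -210.1   14. ]
nose [ 488.2 -285.2  102. ] tail [ 464.1 -231.4  105. ]
```

```bash
cat >> h.py <<'E'
from scipy.spatial.transform import Rotation as R
def go(x,y,z,yaw):
    s=ctrl.read_state(); r=R.from_euler('xyz',s['tool_rot']); t=R.from_euler('xyz',[np.pi,0,np.radians(yaw)])
    print('shift cm',np.round(r.inv().apply(np.array([x,y,z])-s['eef_pos'])/10,2),'rot',np.round((r.inv()*t).as_rotvec(),3),'q',np.round(s['qpos'],2),'tcp',np.round(s['eef_pos'],1))
E
python3 - <<'E'
from h import *
for n in('scene','side'):
    P=cloud(load(n)); u=np.array([-.1045,.9945]);v=np.array([.9945,.1045]);D=P[...,:2]-[513,52]
    s=D@u;t=D@v;m=(abs(t)<25)&(s<-25)&(s>-90)
    for k in range(-85,-20,10):
        q=m&(abs(s-k)<5); print(n,k,np.round(np.percentile(P[q][:,2],[50,98]),0) if q.any() else None)
go(512,52,270,186)
E
```

```text
scene -85 [101. 106.]
scene -75 [100. 106.]
scene -65 [ 93. 106.]
scene -55 [ 98. 104.]
scene -45 [ 94. 108.]
scene -35 [  4. 104.]
scene -25 [1. 4.]
side -85 [100. 105.]
side -75 [100. 104.]
side -65 [100. 105.]
side -55 [ 99. 105.]
side -45 [100. 106.]
side -35 [ 99. 132.]
side -25 [117. 152.]
shift cm [-43.41 -37.31  -3.88] rot [-0.001 -0.    -0.571] q [-1.17  0.63  0.04  1.52 -0.03  1.   -0.02] tcp [291.7 580.3 230.6]
```

Call:
{"name": "step_arm", "arguments": {"commands": [0,0,-3.9,0,0,0,0.65,-43.4,-37.3,-3.9,0,0,-0.57,0.65,-43.4,-37.3,-3.9,0,0,-0.57,0.65,-43.4,-37.3,-3.9,0,0,-0.57,0.65,-43.4,-37.3,-3.9,0,0,-0.57,0.65,-43.4,-37.3,-3.9,0,0,-0.57,0.65,-43.4,-37.3,-3.9,0,0,-0.57,0.65,-43.4,-37.3,-3.9,0,0,-0.57,0.65,-43.4,-37.3,-3.9,0,0,-0.57,0.65,-43.4,-37.3,-3.9,0,0,-0.57,0.65]}}

```text
clock: 1.15
eef_pos: [465.4, 163.4, 270.4]
tool_rot: [3.142, 0.0, -3.037]
force: [1.6, 0.6, 1.0]
width: 55.5
gripper_force: 0.0
```

Run:
```python
from h import *
go(512,52,270,186); print(ctrl.read_state()['width'])
```

```text
shift cm [ -3.47 -11.57   0.03] rot [ 0.  0. -0.] q [-0.36  0.36 -0.05  1.89  0.02  0.89  1.26] tcp [465.4 163.4 270.4]
55.516936617038304
```

Call:
{"name": "step_arm", "arguments": {"commands": [-3.5,-11.6,0,0,0,0,0.7,-3.5,-11.6,0,0,0,0,0.7,-3.5,-11.6,0,0,0,0,0.7,-3.5,-11.6,0,0,0,0,0.7,-3.5,-11.6,0,0,0,0,0.7]}}

```text
clock: 1.65
eef_pos: [511.6, 54.0, 270.0]
tool_rot: [3.141, -0.001, -3.038]
force: [-0.3, 1.3, 0.2]
width: 59.6
gripper_force: 0.0
```

Run:
```python
from h import *
np.set_printoptions(precision=1,suppress=True)
go(512,52,270,186)
d=grab('wrist'); save(d['image'],'w1.png')
P=cloud(d);I=d['image'].astype(int);z=P[...,2]
red=(I[...,0]>100)&(I[...,1]<60)&(I[...,2]<60)&(abs(z-152)<5)
q=P[red][:,:2].astype(np.float32); print(len(q),cv2.minAreaRect(q) if len(q)>4 else 0)
c=(np.hypot(P[...,0]-613,P[...,1]-62)<40)&(z>205)&(z<230)
q=P[c][:,:2].astype(np.float32); print(len(q),(cv2.minEnclosingCircle(q),np.median(P[c],0)) if len(q)>4 else 0)
```

```text
shift cm [-0.  -0.2  0. ] rot [ 0. -0. -0.] q [-0.1  0.4 -0.   1.8  0.   0.9  1.5] tcp [511.6  54.  270. ]
2758 ((510.4440002441406, 51.61658477783203), (48.648372650146484, 43.925079345703125), 5.6759209632873535)
1544 (((608.70849609375, 60.53326416015625), 17.81132698059082), array([602.2,  60.3, 217.6]))
```

View pics/w1.png

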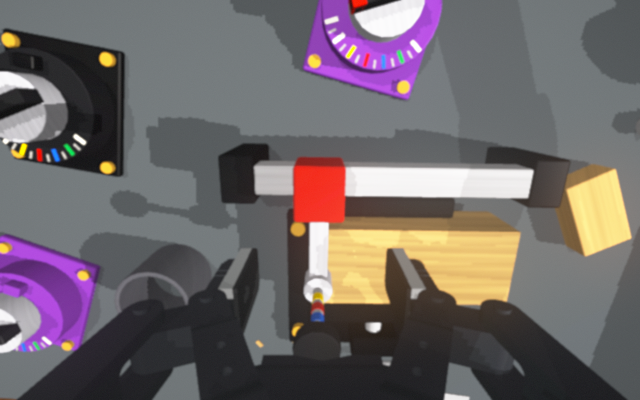

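The wrist view shows the red block top at (318,190), the rod's guide at (318,290) and the cap at (318,345). I'll straddle the block and push it.

Call:
{"name": "step_arm", "arguments": {"commands": [0.1,0.2,5,0,0,0,0.7,0.1,0.2,10,0,0,0,0.7,0.1,0.2,14,0,0,0,0.7,0.1,0.2,15,0,0,0,0.7,0.1,0.2,15,0,0,0,0.7]}}

```text
clock: 2.2
eef_pos: [509.6, 57.0, 119.4]
tool_rot: [3.141, -0.003, -3.035]
force: [0.3, 0.5, -0.0]
width: 59.5
gripper_force: 0.0
```

Run:
```python
from h import *
np.set_printoptions(precision=1,suppress=True)
u=np.array([-.0995,.995])
p=np.array([510.4,51.6])+u*80; go(*p,120,185.7); print(ctrl.read_state()['force'])
```

```text
shift cm [-0.1  7.5 -0.1] rot [ 0. -0.  0.] q [-0.1  0.6 -0.   2.   0.   0.5  1.5] tcp [509.6  57.  119.4]
[ 0.3  0.5 -0. ]
```

Call:
{"name": "step_arm", "arguments": {"commands": [0,1,0,0,0,0,0.7,0,2,0,0,0,0,0.7,0,3,0,0,0,0,0.7,0,4,0,0,0,0,0.7,0,5,0,0,0,0,0.7,0,6,0,0,0,0,0.7,0,7,0,0,0,0,0.7,0,8,0,0,0,0,0.7,0,8.5,0,0,0,0,0.7,0,8.5,0,0,0,0,0.7]}}

```text
clock: 3.2
eef_pos: [501.1, 141.9, 120.0]
tool_rot: [3.14, -0.001, -3.036]
force: [0.2, 0.9, 0.5]
width: 59.9
gripper_force: 0.0
```

Run:
```python
from h import *
d=grab('wrist'); s=grab('scene');e=grab('side')
c=cv2.resize(s['image'][200:290,270:390],(480,360),interpolation=cv2.INTER_CUBIC)
g=cv2.resize(e['image'][120:220,300:380],(288,360),interpolation=cv2.INTER_CUBIC)
save(np.hstack([c,g]),'p1.png'); print(ctrl.read_state()['force'])
```

```text
[0.08307022 0.03195615 0.12583629]
```

View pics/p1.png

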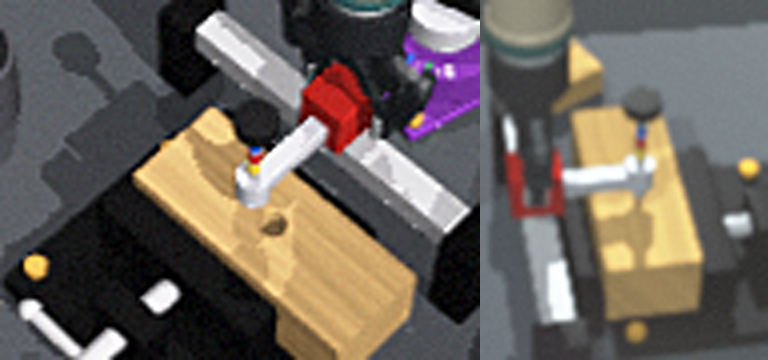

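The hole is at crop (274,225) and the guide's foot is at about (252,205), so the rod is some 20–25 mm short of the hole.

Run:
```python
from h import *
np.set_printoptions(precision=1,suppress=True)
for n in('wrist','scene','side'):
    d=load(n);P=cloud(d);I=d['image'].astype(int);z=P[...,2]
    red=(I[...,0]>90)&(I[...,1]<60)&(I[...,2]<60)&(abs(z-152)<5)&(abs(P[...,0]-505)<60)&(abs(P[...,1]-140)<60)
    q=P[red][:,:2].astype(np.float32); print(n,len(q),cv2.minAreaRect(q) if len(q)>4 else 0)
    c=(np.hypot(P[...,0]-602,P[...,1]-145)<40)&(z>207)&(z<230)&(I.max(-1)<90)
    q=P[c][:,:2].astype(np.float32); print(' cap',len(q),(cv2.minEnclosingCircle(q),cv2.minAreaRect(q),np.median(P[c],0)) if len(q)>4 else 0)
d=load('scene');print('hole',px(d,338.5,256.2,h=90))
P=cloud(d);I=d['image'].astype(int)
# dark blob of hole in post top
m=(np.hypot(P[...,0]-603,P[...,1]-168)<20)
v,u=np.where(m); g=I[...,0]
for r in range(v.min(),v.max()+1): print(r,g[r,u.min():u.max()+1])
print(u.min())
```

```text
wrist 11796 ((502.7653503417969, 134.99534606933594), (49.51504898071289, 44.182228088378906), 4.154340744018555)
 cap 0 0
scene 136 ((511.40771484375, 135.58233642578125), (44.695274353027344, 44.28517532348633), 3.8301913738250732)
 cap 117 (((607.0347900390625, 144.647216796875), 18.782939910888672), ((607.440673828125, 144.17709350585938), (35.35143280029297, 34.2859001159668), 30.172637939453125), array([607.6, 146.3, 218.8]))
side 36 ((501.6101379394531, 130.78857421875), (46.47465133666992, 36.5101203918457), 5.594115734100342)
 cap 25 (((604.2379150390625, 132.2622528076172), 13.623820304870605), ((604.2545166015625, 128.4065399169922), (26.714012145996094, 15.373618125915527), 1.1284515857696533), array([603.3, 127. , 217.6]))
hole [603.2 169.4  90. ]
228 [ 38  47  29  41  36  37  36  55  95 100 106 103  83]
229 [ 39  30  41  38  40  33  41  21  87 108 103 102  80]
230 [ 33  35  40  38  38  38  35  35  56  80  95 101  80]
231 [33 43 40 37 33 36 43 27 62 61 75 85 87]
232 [ 41  35  38  40  43  39  33  27  53  56  48 111 254]
233 [ 41  45  39  42  40  43  14  26  46  40  98 228
[... 991 characters left out ...]

251 [218 210 204 208 219 230 218 207 212 209 231 239 217]
252 [210 203 197 197 234 244 246 235 235 241 243 222 204]
253 [210 207 198 198 228 230 209 189 218 243 244 225 212]
254 [209 210 202 199 223 214 200 178 136 216 243 227 214]
255 [211 210 190 203 217 159 126 118  98 142 241 226 214]
256 [216 213 199 193 145 114 116 103  86 137 244 232 208]
257 [215 219 197 135  97 119 120 117  84 190 249 233 219]
258 [206 219 218 188 153 111 115 102 148 225 238 223 216]
259 [199 205 219 216 241 224 212 234 231 234 234 212 213]
260 [202 202 198 235 245 243 240 238 234 228 232 211 197]
261 [213 202 231 237 240 241 241 235 236 228 228 200 201]
262 [198 203 208 201 230 236 241 240 235 236 235 200 190]
332
```

Call:
{"name": "step_arm", "arguments": {"commands": [0,0.7,0,0,0,0,0.7,0,1.4,0,0,0,0,0.7,0,2,0,0,0,0,0.7,0,2.35,0,0,0,0,0.7,0,2.35,0,0,0,0,0.7]}}

```text
clock: 3.85
eef_pos: [499.1, 164.7, 120.2]
tool_rot: [3.141, -0.0, -3.036]
force: [-0.8, -0.1, -0.7]
width: 59.7
gripper_force: 0.0
```

Call:
{"name": "step_arm", "arguments": {"commands": [0,-0.3,0,0,0,0,0.7,0,-0.3,-5,0,0,0,0.7,0,-0.3,-10,0,0,0,0.5,0,-0.3,-15,0,0,0,0,0,-0.3,-15,0,0,0,0,0,-0.3,-15,0,0,0,0]}}

```text
clock: 4.45
eef_pos: [500.5, 160.9, 271.9]
tool_rot: [3.14, 0.004, -3.037]
force: [0.2, 0.2, -1.0]
width: 1.3
gripper_force: 0.0
```

Run:
```python
from h import *
np.set_printoptions(precision=1,suppress=True)
for n in('wrist','scene','side'):
    d=grab(n);P=cloud(d);I=d['image'].astype(int);z=P[...,2]
    red=(I[...,0]>90)&(I[...,1]<60)&(I[...,2]<60)&(abs(z-152)<5)&(abs(P[...,0]-505)<60)&(abs(P[...,1]-158)<60)
    q=P[red][:,:2].astype(np.float32); print(n,len(q),cv2.minAreaRect(q) if len(q)>4 else 0)
    c=(np.hypot(P[...,0]-600,P[...,1]-168)<40)&(z>207)&(z<230)&(I.max(-1)<90)
    q=P[c][:,:2].astype(np.float32); print(' cap',len(q),(cv2.minEnclosingCircle(q),np.median(P[c],0)) if len(q)>4 else 0)
w,h=load('wrist')['image'],load('scene')['image']
A=cv2.resize(h[215:275,305:375],(420,360),interpolation=cv2.INTER_CUBIC)
B=cv2.resize(w[200:400,220:420],(360,360),interpolation=cv2.INTER_CUBIC)
save(np.hstack([A,B]),'p2.png'); go(600,168,240,185.7)
```

```text
wrist 2704 ((500.4853210449219, 157.98147583007812), (48.23555374145508, 43.321834564208984), 4.382406234741211)
 cap 472 (((595.7615966796875, 171.12142944335938), 13.161358833312988), array([595.1, 170.9, 217.9]))
scene 172 ((506.7413330078125, 158.75967407226562), (51.507728576660156, 42.16566848754883), 6.805785179138184)
 cap 119 (((606.07275390625, 167.169189453125), 18.562664031982422), array([606.4, 168. , 218.7]))
side 73 ((499.6448059082031, 149.53524780273438), (46.2510986328125, 45.280635833740234), 4.952626705169678)
 cap 29 (((600.6828002929688, 155.37420654296875), 15.401101112365723), array([598.4, 150. , 216.2]))
shift cm [-10.2  -0.3   2.9] rot [-0. -0.  0.] q [-0.4  0.4  0.   1.8 -0.   0.9  1.3] tcp [498.9 160.2 269.1]
```

View pics/p2.png

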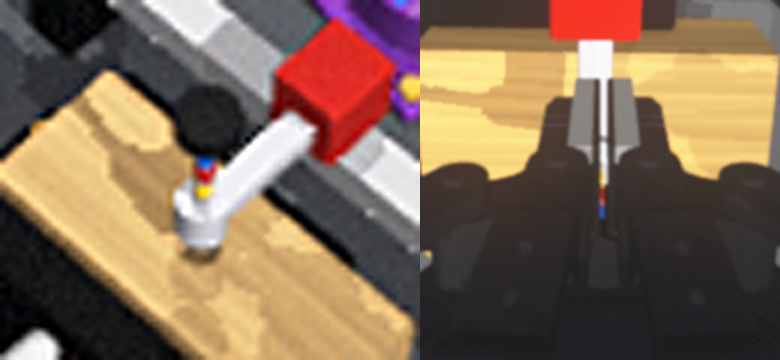

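The block is at (500.5,158) and the cap at about (600,168). In the crop, what is left of the hole shows at (202,255), centred under the guide at (202,225). Next I'll go over the cap and press.

Call:
{"name": "step_arm", "arguments": {"commands": [-5,0,0,0,0,0,0,-10,-0.3,1,0,0,0,0,-10,-0.3,2,0,0,0,0,-10,-0.3,2,0,0,0,0]}}

```text
clock: 5.0
eef_pos: [598.2, 167.1, 246.2]
tool_rot: [-3.14, -0.007, -3.038]
force: [-0.5, 0.1, -0.5]
width: -0.2
gripper_force: 0.0
```

Run:
```python
from h import *
go(600,168,219,185.7); print(ctrl.read_state()['force'])
```

```text
shift cm [-0.21  0.07  2.72] rot [-0.001 -0.007  0.004] q [-0.33  0.57  0.01  1.58 -0.01  1.    1.36] tcp [598.2 167.1 246.2]
[-0.49837952  0.13295348 -0.46066148]
```

Call:
{"name": "step_arm", "arguments": {"commands": [0,0,1.5,0,0,0,0,0,0,2.5,0,0,0,0,0,0,3,0,0,0,0,0,0,3.3,0,0,0,0,0,0,3.5,0,0,0,0,0,0,3.5,0,0,0,0]}}

```text
clock: 5.6
eef_pos: [599.6, 168.1, 215.6]
tool_rot: [3.141, 0.001, -3.037]
force: [0.3, 0.4, -0.3]
width: -0.6
gripper_force: 0.0
```

Call:
{"name": "step_arm", "arguments": {"commands": [0,0,0.2,0,0,0,0,0,0,0.4,0,0,0,0,0,0,0.6,0,0,0,0,0,0,0.8,0,0,0,0,0,0,1,0,0,0,0,0,0,1.2,0,0,0,0,0,0,1.4,0,0,0,0,0,0,1.4,0,0,0,0]}}

```text
clock: 6.4
eef_pos: [599.5, 167.9, 200.9]
tool_rot: [-3.141, -0.0, -3.037]
force: [0.2, -0.3, 0.8]
width: 0.1
gripper_force: 0.3
```

Call:
{"name": "step_arm", "arguments": {"commands": [0,0,0.1,0,0,0,0,0,0,0.2,0,0,0,0,0,0,0.3,0,0,0,0,0,0,0.4,0,0,0,0]}}

```text
clock: 6.8
eef_pos: [599.5, 167.9, 197.2]
tool_rot: [-3.142, -0.0, -3.037]
force: [0.1, 0.4, 2.4]
width: 0.1
gripper_force: 1.0
```

Run:
```python
from h import *
np.set_printoptions(precision=1,suppress=True)
s=ctrl.read_state();print(s['force'],s['eef_pos'])
d=grab('scene');P=cloud(d);I=d['image'].astype(int);z=P[...,2]
c=(np.hypot(P[...,0]-606,P[...,1]-168)<17)&(z>160)&(z<215)&(I.max(-1)<90)
print(np.histogram(z[c],bins=np.arange(160,216,4)))
```

```text
[0.1 0.4 2.4] [599.5 167.9 197.2]
(array([ 0,  0,  0,  0,  0,  1,  5,  8, 14, 22,  9,  3,  4]), array([160, 164, 168, 172, 176, 180, 184, 188, 192, 196, 200, 204, 208,
       212]))
```

Force 2.4 N: the cap is in contact and the rod is moving with it (past 16 mm). I'll continue in gentle steps.

Call:
{"name": "step_arm", "arguments": {"commands": [0,0,0.1,0,0,0,0,0,0,0.2,0,0,0,0,0,0,0.3,0,0,0,0,0,0,0.4,0,0,0,0]}}

```text
clock: 7.25
eef_pos: [599.5, 167.9, 193.2]
tool_rot: [-3.142, -0.0, -3.037]
force: [1.0, -0.2, 1.5]
width: -0.2
gripper_force: 1.0
```

Call:
{"name": "step_arm", "arguments": {"commands": [0,0,0.1,0,0,0,0,0,0,0.2,0,0,0,0,0,0,0.3,0,0,0,0,0,0,0.3,0,0,0,0]}}

```text
clock: 7.65
eef_pos: [599.5, 167.9, 190.1]
tool_rot: [-3.142, -0.0, -3.037]
force: [0.2, -0.5, 0.2]
width: -0.1
gripper_force: 0.2
```

Call:
{"name": "step_arm", "arguments": {"commands": [0,0,0.1,0,0,0,0,0,0,0.2,0,0,0,0,0,0,0.3,0,0,0,0]}}

```text
clock: 7.95
eef_pos: [599.5, 167.9, 187.2]
tool_rot: [-3.142, -0.0, -3.037]
force: [-0.9, -0.4, 2.1]
width: 0.3
gripper_force: 1.0
```

Call:
{"name": "step_arm", "arguments": {"commands": [0,0,0.1,0,0,0,0,0,0,0.2,0,0,0,0,0,0,0.2,0,0,0,0]}}

```text
clock: 8.25
eef_pos: [599.5, 167.9, 185.0]
tool_rot: [-3.142, -0.0, -3.037]
force: [-0.6, -0.4, 0.8]
width: 0.2
gripper_force: 0.3
```

Call:
{"name": "step_arm", "arguments": {"commands": [0,0,0.1,0,0,0,0,0,0,0.2,0,0,0,0,0,0,0.3,0,0,0,0]}}

```text
clock: 8.55
eef_pos: [599.5, 167.9, 182.2]
tool_rot: [-3.142, -0.0, -3.037]
force: [0.2, -0.3, 2.3]
width: 0.0
gripper_force: 1.0
```

Call:
{"name": "step_arm", "arguments": {"commands": [0,0,0.1,0,0,0,0,0,0,0.2,0,0,0,0,0,0,0.3,0,0,0,0]}}

```text
clock: 8.85
eef_pos: [599.5, 167.9, 179.2]
tool_rot: [-3.142, -0.0, -3.037]
force: [-0.3, -1.2, 2.3]
width: -0.2
gripper_force: 1.0
```

Call:
{"name": "step_arm", "arguments": {"commands": [0,0,0.1,0,0,0,0,0,0,0.2,0,0,0,0,0,0,0.3,0,0,0,0]}}

```text
clock: 9.15
eef_pos: [599.5, 167.9, 176.2]
tool_rot: [-3.142, -0.0, -3.037]
force: [-0.4, -0.7, 2.3]
width: 0.0
gripper_force: 1.0
```

Call:
{"name": "step_arm", "arguments": {"commands": [0,0,0.1,0,0,0,0,0,0,0.2,0,0,0,0,0,0,0.3,0,0,0,0]}}

```text
clock: 9.45
eef_pos: [599.7, 168.0, 175.0]
tool_rot: [3.141, 0.001, -3.038]
force: [-5.4, -2.2, 18.0]
width: -0.0
gripper_force: 9.2
```

Bottomed: 18 N at z = 175, so the depth is about 39 mm. I'll hold briefly, then lift.

Call:
{"name": "step_arm", "arguments": {"commands": [0,0,0,0,0,0,0,0,0,0,0,0,0,0,0,0,0,0,0,0,0,0,0,0,0,0,0,0]}}

```text
clock: 9.85
eef_pos: [599.6, 167.9, 175.0]
tool_rot: [3.141, 0.001, -3.037]
force: [-4.2, -1.7, 12.6]
width: 0.1
gripper_force: 6.4
```

Call:
{"name": "step_arm", "arguments": {"commands": [0,0,-2,0,0,0,0,0,0,-6,0,0,0,0,0,0,-9.5,0,0,0,0.3,0,0,-9.5,0,0,0,0.45,0,0,-9.5,0,0,0,0.45]}}

```text
clock: 10.35
eef_pos: [599.9, 168.2, 268.8]
tool_rot: [3.141, 0.002, -3.037]
force: [-1.0, 0.7, -0.8]
width: 38.0
gripper_force: 0.0
```

Run:
```python
from h import *
np.set_printoptions(precision=1,suppress=True)
d=grab('scene');P=cloud(d);I=d['image'].astype(int);z=P[...,2]
c=(np.hypot(P[...,0]-606,P[...,1]-168)<17)&(z>160)&(z<200)&(I.max(-1)<90)
print(c.sum(),np.median(P[c],0)); go(476,-258,250,113)
```

```text
101 [605.3 170.  175.1]
shift cm [ 16.7 -41.1   1.8] rot [-0.  -0.   1.3] q [-0.3  0.6  0.   1.6 -0.   1.   1.4] tcp [599.1 167.9 267.7]
```

The camera also puts the cap top at z = 175, so the depth is 39 mm and the 40 mm click is the one to set. Next I'll go to the black stop.

Call:
{"name": "step_arm", "arguments": {"commands": [16.7,-41.1,0,0,0,1.3,0.5,16.7,-41.1,0,0,0,1.3,0.5,16.7,-41.1,0,0,0,1.3,0.5,16.7,-41.1,0,0,0,1.3,0.5,16.7,-41.1,0,0,0,1.3,0.5,16.7,-41.1,0,0,0,1.3,0.5,16.7,-41.1,0,0,0,1.3,0.5,16.7,-41.1,0,0,0,1.3,0.5,16.7,-41.1,0,0,0,1.3,0.5,16.7,-41.1,0,0,0,1.3,0.5]}}

```text
clock: 11.4
eef_pos: [472.1, -265.4, 267.3]
tool_rot: [-3.137, 0.003, 1.933]
force: [-0.7, -0.9, -0.1]
width: 42.6
gripper_force: 0.0
```

Call:
{"name": "step_arm", "arguments": {"commands": [0,0,0,0,0,0,0.5,0,0,0,0,0,0,0.5,0,0,0,0,0,0,0.5]}}

```text
clock: 11.7
eef_pos: [476.7, -256.4, 267.7]
tool_rot: [-3.141, -0.002, 1.949]
force: [-0.2, -0.2, -0.1]
width: 42.9
gripper_force: 0.0
```

Run:
```python
from h import *
np.set_printoptions(precision=1,suppress=True)
go(476,-258,250,113)
d=grab('wrist'); save(d['image'],'w2.png')
```

```text
shift cm [-0.1 -0.1  1.8] rot [-0. -0. -0.] q [ 0.2  0.5  0.4  1.8 -0.2  0.9  1. ] tcp [ 476.7 -256.4  267.7]
```

View pics/w2.png

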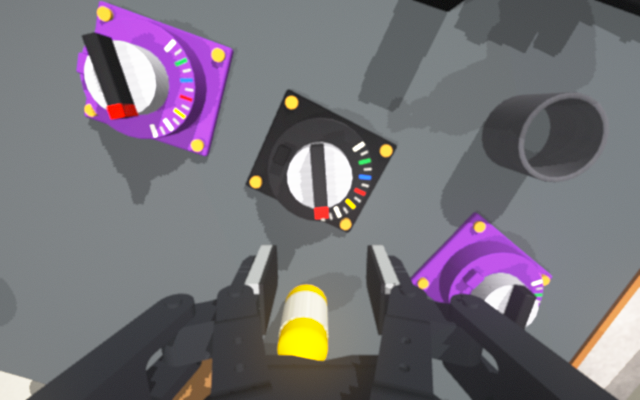

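The black stop is centred at (320,175) with its wing running from (318,146) to the red nose at (321,213). The glue cap is at (303,345) and is clear of the gripper.

Run:
```python
from h import *
np.set_printoptions(precision=1,suppress=True)
d=load('wrist');P=cloud(d);I=d['image'].astype(int);z=P[...,2]
m=(np.hypot(P[...,0]-476,P[...,1]+258)<45)&(abs(z-105)<4)
r=cv2.minAreaRect(P[m][:,:2].astype(np.float32));print(m.sum(),r)
red=m&(I[...,0]>100)&(I[...,1]<70);print('nose',P[red].mean(0))
s=(np.hypot(P[...,0]-476,P[...,1]+258)<45)&(abs(z-81)<3)
print('sleeve',cv2.minEnclosingCircle(P[s][:,:2].astype(np.float32)))
c=np.array([px(d,u,v,h=14)[:2] for u,v in((292,102),(386,150),(346,224),(256,182))]);print('foot',c,c.mean(0),
 [np.degrees(np.arctan2(*(c[i]-c[j])[::-1])) for i,j in((0,1),(1,2),(3,2),(0,3))])
for k,(u,v) in dict(w0=(323,216),w10=(338,212),y20=(351,204),r30=(361,191),b40=(365,177),g50=(365,161),w60=(359,147)).items():
  e=px(d,u,v,h=50)[:2]-r[0]; print(k,np.hypot(*e),np.degrees(np.arctan2(e[1],e[0])))
go(r[0][0],r[0][1],86,r[2]+90)
```

```text
1048 ((473.33599853515625, -257.34869384765625), (13.986855506896973, 72.072021484375), 25.499483108520508)
nose [ 485.7 -283.9  106. ]
sleeve ((472.8187561035156, -256.3324279785156), 34.69033432006836)
foot [[ 415.8 -199.2]
 [ 541.5 -209.5]
 [ 533.6 -316.1]
 [ 406.9 -306. ]] [ 474.4 -257.7] [np.float64(175.3052662619846), np.float64(85.75993209369399), np.float64(175.42964531138145), np.float64(85.22551054425139)]
w0 53.30010581247298 -63.807167863902
w10 52.86755452350173 -44.01295803936522
y20 53.128125868993806 -24.567433087480183
r30 52.965719099276136 -3.751328342673802
b40 52.195100508304634 14.726713720755113
g50 52.504900863408956 34.84197126452568
w60 51.83134792656186 53.76101086685905
shift cm [ 0.  -0.3 18.2] rot [-0.  -0.  -0.1] q [ 0.2  0.5  0.4  1.8 -0.2  0.9  1. ] tcp [ 476.7 -256.6  267.8]
```

Call:
{"name": "step_arm", "arguments": {"commands": [0.05,-0.35,5,0,0,-0.07,0.5,0.05,-0.35,10,0,0,-0.07,0.5,0.05,-0.35,14,0,0,-0.07,0.5,0.05,-0.35,16.5,0,0,-0.07,0.5,0.05,-0.35,18,0,0,-0.07,0.5,0.05,-0.35,18.1,0,0,-0.07,0.5,0.05,-0.35,18.1,0,0,-0.07,0.5]}}

```text
clock: 12.45
eef_pos: [473.2, -258.5, 87.4]
tool_rot: [3.142, -0.0, 2.017]
force: [0.6, 0.4, 0.9]
width: 43.1
gripper_force: 0.0
```

Run:
```python
from h import *
go(473.3,-257.3,86,115.5); print(ctrl.read_state()['force'])
```

```text
shift cm [0.11 0.07 0.14] rot [ 0.    -0.     0.001] q [ 0.28  0.7   0.26  1.96 -0.34  0.53  1.22] tcp [ 473.2 -258.5   87.4]
[0.57025045 0.37626856 0.90917722]
```

Close on the wing, letting the fingers settle.

Call:
{"name": "step_arm", "arguments": {"commands": [0.1,0,0,0,0,0,0,0.1,0,0,0,0,0,0,0.1,0,0,0,0,0,0,0.1,0,0,0,0,0,0,0.1,0,0,0,0,0,0]}}

```text
clock: 12.95
eef_pos: [474.3, -257.7, 88.7]
tool_rot: [3.138, 0.002, 2.017]
force: [2.9, 2.8, 6.6]
width: 12.5
gripper_force: 60.1
```

Call:
{"name": "step_arm", "arguments": {"commands": [0,0,0,0,0,-0.1,0,0,0,0,0,0,-0.2,0,0,0,0,0,0,-0.3,0,0,0,0,0,0,-0.4,0,0,0,0,0,0,-0.5,0,0,0,0,0,0,-0.6,0,0,0,0,0,0,-0.7,0,0,0,0,0,0,-0.7,0]}}

```text
clock: 13.75
eef_pos: [474.1, -257.8, 88.7]
tool_rot: [3.14, 0.004, 2.719]
force: [1.9, 2.9, 6.5]
width: 12.1
gripper_force: 60.2
```

Call:
{"name": "step_arm", "arguments": {"commands": [0,0,0,0,0,-0.1,0,0,0,0,0,0,-0.2,0,0,0,0,0,0,-0.3,0,0,0,0,0,0,-0.4,0,0,0,0,0,0,-0.5,0,0,0,0,0,0,-0.6,0,0,0,0,0,0,-0.7,0,0,0,0,0,0,-0.7,0,0,0,0,0,0,-0.7,0]}}

```text
clock: 14.65
eef_pos: [474.2, -258.1, 88.7]
tool_rot: [-3.14, 0.004, -2.867]
force: [1.9, 1.6, 6.3]
width: 12.4
gripper_force: 60.2
```

Run:
```python
from h import *
s=ctrl.read_state();print(s['qpos'],np.degrees(s['tool_rot'][2]),s['force'],s['torque'],s['width'])
```

```text
[ 0.52271354  0.67902491 -0.11470981  1.94968644  0.14431291  0.51658565
  2.15362235] -164.2468331854093 [1.93583179 1.60527616 6.30300383] [ 0.42346529 -0.33985241  0.0318792 ] 12.401280860193545
```

Yaw is now 195.8°, so the nose points at about +15.8° (target 15.3°). I'll release straight up and check.

Call:
{"name": "step_arm", "arguments": {"commands": [0,0,0,0,0,0,0.5,0,0,0,0,0,0,0.5,0,0,0,0,0,0,0.5,0,0,-4,0,0,0,0.5,0,0,-9,0,0,0,0.5,0,0,-14,0,0,0,0.5,0,0,-18,0,0,0,0.5,0,0,-18,0,0,0,0.5,0,0,-18,0,0,0,0.5]}}

```text
clock: 15.55
eef_pos: [472.2, -258.5, 268.0]
tool_rot: [-3.14, 0.001, -2.868]
force: [-0.9, 0.6, -0.6]
width: 43.2
gripper_force: 0.0
```

Run:
```python
from h import *
np.set_printoptions(precision=1,suppress=True)
d=grab('wrist');P=cloud(d);I=d['image'].astype(int);z=P[...,2]
m=(np.hypot(P[...,0]-474,P[...,1]+257.5)<45)&(abs(z-105)<4)
r=cv2.minAreaRect(P[m][:,:2].astype(np.float32));print(m.sum(),r)
red=m&(I[...,0]>100)&(I[...,1]<70);n=P[red].mean(0)[:2]-r[0];print('nose ang',np.degrees(np.arctan2(n[1],n[0])))
s=grab('scene');Q=cloud(s);J=s['image'].astype(int);c=(np.hypot(Q[...,0]-606,Q[...,1]-168)<17)&(Q[...,2]>160)&(Q[...,2]<230)&(J.max(-1)<90)
print('cap',np.median(Q[c],0)); st=ctrl.read_state(); print(st['force'],st['eef_pos'])
save(np.hstack([cv2.resize(d['image'],(400,250)),cv2.resize(s['image'],(400,250))]),'e.png')
```

```text
1044 ((473.2575988769531, -257.5932922363281), (71.50914001464844, 13.556222915649414), 15.304468154907227)
nose ang 15.259026820636166
cap [607.  170.1 174.9]
[-0.3  0.4 -0.1] [ 471.2 -257.9  266. ]
```

View pics/e.png

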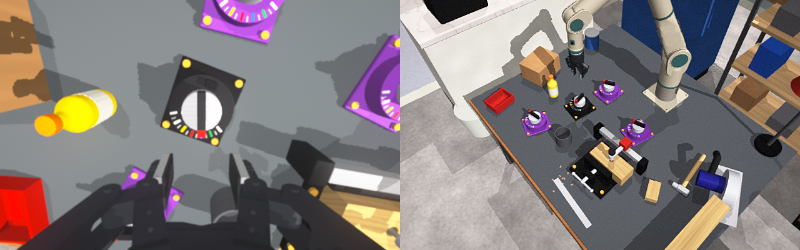

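The nose is at 15.3°, which is 20° past the 30 mm mark, so it rests in the 40 mm click. The rod is still down (cap top z = 175), the bystanders have not moved, and the gripper is clear. Handing in.

```bash
python3 -c "
from cell import ctrl
print(ctrl.finish_job())"
```

```text
the job is handed in; nothing more can be done
None
```

The rod is bottomed and left down in the hole, which reads about 39 mm deep, and the sleeve is set to the 40 mm click; the job is handed in, but no verdict came back.

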